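# Crank a worm-driven tilt stand to its next mark

## Task

Tip the rack of open tubes one division, until the pointer of the tilt stand sits on the red mark: feel the sprung hand crank gently down until it is fully in gear, without forcing the clutch, keep it in while you wind the worm round, then let the crank spring back up out of gear. Do not touch the tube rack and its cradle, and leave the tip box, beaker and pipette where they are.

Things in the scene. Friction and masses are not known exactly. Their poses are not given: they have to be found in the camera images.
- stand: Fixed bench-top tilt stand; origin: centre under it, on the bench. x runs along the level tilt shaft from the grey worm gearbox (50 x 125 mm, top at 145 mm, centred 100 mm to -x) over the cradle to the white dial; z up. Base plate 190 mm wide, 160 mm to -x, 140 mm to +x. Cradle, dial and gearbox stay below 170 mm; the crank on the gearbox is the tallest part.
- dial_centre (a point): Front of the fixed white dial, 140 mm across, 95 mm above the bench, facing the stand's +x; axes as stand. Black marks at straight up (level) and 40 degrees, the red mark, 3.4 mm wide, at 20 degrees towards the stand's +y, fine ticks every 5 degrees. The black pointer turns with the cradle.
- tilt (a joint): Cradle tilt, rad, as the pointer shows. 0: level; grows as the pointer's tip (and the rack's +y side, downward) goes to the stand's +y. Red mark: 0.349. Starts at 0 to 0.063. In gear one crank turn clockwise from above adds 0.0785 (worm 80 to 1), anticlockwise takes it off; it needs about 3 N sideways on the handle. The worm locks itself: the cradle stays where it is left.
- crank_axis (a point): Point on the upright axis of crank and worm, 234 mm above the bench, level with the middle of the crank handle while the crank is up; axes as stand. Fixed on the stand, 100 mm to -x and 48 mm to +y of its origin.
- handle_grip (a point): Middle of the red crank handle: an upright cylinder, 18 mm in diameter, 48 mm tall, with a collar 25 mm across and 5 mm high at its foot (this point is 26 mm above the foot, 28 mm above the black handwheel, 96 mm across), 34 mm from the crank axis, at any place round the circle at the start. It revolves freely on its own pin: fingers that hold it need not turn as it goes round.
- press (a joint): How far the crank is pushed down, m. 0: sprung fully up, out of gear, spins freely on the worm shaft. 0.002: its dogs meet the clutch lugs. 0.012: dogs bottomed between the lugs, fully in gear. The spring alone takes 4 N at 0, 5 N at 0.002, 8 N at 0.012; let go, it springs back to 0.
- clutch_ring: Steel ring on the worm shaft under the crank, two lugs 10 mm high, half a turn apart; origin on the crank axis, 153 mm above the bench. At the start the crank's dogs stand over the lugs, hidden by a sleeve: push lightly (10 N in all is ample) while turning and within half a turn they drop in; over 20 N they grip and drag the worm, 30 N damages them. In gear: about a quarter turn of free play.
- crank: Black handwheel with hub, two brass dogs beneath and the red handle; origin on the crank axis at the foot of the dogs (170 mm above the bench when up); its x axis points to the handle.
- cradle: Cradle (aluminium tray 104 x 135 mm) on the tilt shaft with the blue rack of open clear strip tubes; origin on the shaft, 95 mm above the bench, at the middle of the stand. Highest parts at most 170 mm above the bench. Not to be touched.
- tip_box: Clear box of pipette tips with a red tray, 122 x 86 x 68 mm, loose on the bench, on the stand's +y side; origin under its centre. Leave alone.
- beaker: Whitish open plastic beaker, 90 mm across, 115 mm high, loose on the bench, beyond the pipette on the stand's -y side; origin under its centre. Leave alone.
- pipette: White hand pipette with a yellow ring, about 290 mm long, 30 mm high, lying loose on the bench beside the base plate on its -y side; its own x axis runs along it; origin on the bench near its middle. Leave alone.

How it is judged (in metres and radians):
On the way, in this order (a step that is already met when the one before it is completed fails the run):
1. the crank is pushed down fully into gear (value of joint press above 0.009 m), for 0.2 s.
2. with the crank still in gear, the pointer comes onto the red mark (value of joint press above 0.006 m and value of joint tilt between 0.319 and 0.379 rad), for 0.1 s.
At the end, for the whole second after the job is handed in: The pointer is on the red mark (tilt 0.349 within 0.03 rad), the crank is fully up out of gear (within 1.5 mm) and released, and cradle and crank are at rest (value of joint tilt between 0.319 and 0.379 rad and value of joint press below 0.0015 m and angular speed of cradle below 0.02 rad/s and angular speed of crank below 0.3 rad/s); the robot touches nothing.
It fails at once if the clutch is forced: the dogs are rammed on the tops of the lugs, still out of gear, with more than 30 N (contact force between crank and clutch_ring above 30 N and value of joint press below 0.004 m).
It fails at once if the clutch is forced in gear with more than 60 N (contact force between crank and clutch_ring above 60 N).
It fails at once if the cradle or its tube rack is touched (more than 1 N) (contact force between any of the fingers, the arm and cradle above 1 N).
It fails at once if the tip box, beaker or pipette is moved more than 15 mm (distance of any of tip_box, beaker, pipette from where it was at the start of the episode above 0.015 m).
It also fails if it takes over 72 s, if anything falls off the work surface, if the arm or the gripper's body presses on something with over 40 N, if the wrist force passes 120 N, or if a joint passes its speed limit or range.

## Robot

A 6-joint arm with a two-finger parallel gripper is mounted at the origin on the work surface. World frame = base frame: x ahead of the robot, y to its left, z up, the work surface at z = 0. Lengths are in m, angles in degrees, forces in N, time in s.
With the tool pointing down it reaches from about 0.4 to 0.825 m from the base axis. Payload 7 kg.
Tool frame: the origin (TCP) lies between the finger pads; the fingertips stand 19 mm ahead of it and the grasp point (between the pads) is the TCP; x points along the fingers, y is the direction in which the jaws open and shut, and the axes are right-handed (so a half turn about x gives the same grasp; the last joint's range is limited). The gripper opens to 88 mm and grips with 3 to 60 N. Pads are 19 mm wide; open, the fingers measure 130 mm over their backs; the gripper's body (78 mm by 193 mm) begins 47 mm behind the grasp point.
Start: joints at [-54.024, 20.546, 0.682, 0, -70.136, -16.507], TCP at [0.225, -0.636, 0.246] pointing down, gripper open.
Joint ranges: [-176.03, 176.03], [-82.01, 121.73], [-58.28, 71.71], [-173.87, 95.51], [-174.79, -0.11], [-173.66, 173.66]. Speed limits (degrees/s): [136.94, 136.94, 172.46, 180, 180, 180].

## Interface

Orientations are given as [roll, pitch, yaw] about the fixed x, y, z axes, in that order (R = Rz(yaw) Ry(pitch) Rx(roll)).
In Python, from plant import * gives the robot as it stands.
- The arm moves only by the tool step_arm, never from a script. Its argument "steps" is a list of rows, each a list of 2 entries, a list of its own where there are three numbers: the shift along the tool's x, y, z in units of 0.02 m (1.0 is 0.02 m), then the turn about the tool's x in units of 6 degrees (1.0 is 6 degrees). A call has 1 to 20 rows; each row shifts and turns the commanded pose from where the row before left it, along the tool's axes as they then stand; what a row does not reach is not made up. A row lasts 1/12 s, in which the tool goes at most 41.7 mm and 7.16 degrees, less where a joint would pass 70% of its speed; a pose out of reach is approached as far as the arm can. A call with a number of a shift or a turn outside -1 to 1 is refused whole. A call with a gripper value outside its range is refused whole. "fingers" is the closure, from 0 (fully open) to 1 (shut), set as the call begins (left out, the last holds). The fingers move at their own pace and stop on an object; "grip_force" is the grip in N (left out, the last holds). Time passes only in rows, so rows that do not move let the fingers close. It gives the time, the measured TCP pose, the force and the opening at its end, in the units of the state.
- get_state(): the state, without advancing time (a new reading comes with each control period).
- capture(name): name is "side" or "top" or "wrist"; returns the picture (420x560x3 uint8, blue, green, red); there is no depth.
- camera_model(name): a dict with "intrinsics" (3x3 intrinsics, pixels), "dist_coeffs" ([k1, k2, p1, p2, k3] as OpenCV has them; the pictures are not rectified), "rvec" (rotation vector, rad) and "tvec" (3), from world to camera coordinates, as OpenCV has them. Camera axes: x right, y down, z forward; pixel columns grow to the right and rows downward; lengths in m; the calibration is good to about 2 mm. A picture is of the moment at which its call begins: read the wrist's pose just before it. camera_model takes no time and is no camera call; for the wrist camera it gives the pose at the moment of the call.
- close_job(): hands the job in, once; it reports no verdict.
The state is a dict: "time_s": time; "joints": joint angles; "qd": joint speeds; "joint_torque": joint torques, N m; "tcp_pos": TCP position; "eef_rot": TCP orientation; "contact_force": force on the tool from outside, world axes, zero at the start; "moment": the same for the moment, N m; "gripper_width": finger opening in m.
Only numpy, scipy, OpenCV 4.12 (cv2) and the standard library are available. Lean on these libraries where they do the work, as an engineer would, in place of code of your own. Each camera call takes 0.05 s, during which the arm holds its last target.

## Working session

There is one attempt and no reset: what is moved stays moved. The work goes in short steps, Python scripts to look and compute and a tool call to move; the robot and the scene stay as the last step left them, time stands still between calls to the robot, and variables do not carry over. Pictures are saved under pics/ and viewed, and the job is handed in when it is done.

Besides the shell and the picture viewer there is one more tool, called after "Call:" by a JSON object that holds its "method" and its "body", one argument or row to a line. step_arm: Moves the arm, as the interface text tells. Its arguments: {"type":"object","properties":{"steps":{"type":"array","items":{"type":"array"}},"fingers":{"type":"number"},"grip_force":{"type":"number"}},"required":["steps"]}

```bash
ls; mkdir -p pics
python3 - <<'E'
from plant import *
import cv2
print(get_state())
for n in ["side","top","wrist"]:
    m=camera_model(n); print(n,m)
    cv2.imwrite(f"pics/{n}0.png",capture(n))
E
```

```text
pics
{'time_s': 0.0, 'joints': array([-5.40243392e+01,  2.05938130e+01,  6.34511255e-01, -1.97814002e-02,
       -7.01347525e+01, -1.65085633e+01]), 'qd': array([-0.05407091,  0.03146431, -0.02680505,  0.02538791,  0.12299254,
        0.08162957]), 'joint_torque': array([-2.56829720e-03, -5.82714701e+01,  2.93046731e+01,  6.99692845e+00,
        6.77647971e-03, -1.25423503e-04]), 'tcp_pos': array([ 0.22480434, -0.63599529,  0.24460248]), 'eef_rot': array([ 95.32627578,  89.90412447, 114.78663611]), 'contact_force': array([-0.26928922,  0.09758276, -0.35819143]), 'moment': array([-0.0195039 , -0.03832711, -0.03930937]), 'gripper_width': 0.08771695890428667}
side {'intrinsics': array([[389.1830204 ,   0.        , 276.40574406],
       [  0.        , 389.1830204 , 209.58047319],
       [  0.        ,   0.        ,   1.        ]]), 'dist_coeffs': array([0.01898201, 0.        , 0.        , 0.        , 0.        ]), 'rvec': array([ 2.25379863, -0.10477245,  0.01816564]), 'tvec': array([-0.6333793 ,  0.18456904,  0.94174652])}
top {'intrinsics': array([[458.17471589,   0.        , 279.75215521],
       [  0.        , 458.17471589, 205.09844918],
       [  0.        ,   0.        ,   1.        ]]), 'dist_coeffs': array([-0.02885412,  0.        ,  0.        ,  0.        ,  0.        ]), 'rvec': array([ 2.15008248, -2.16771805,  0.16954096]), 'tvec': array([0.01197858, 0.64368528, 0.97166148])}
wrist {'intrinsics': array([[357.26062661,   0.        , 274.77340489],
       [  0.        , 357.26062661, 212.39428471],
       [  0.        ,   0.        ,   1.        ]]), 'dist_coeffs': array([-0.01439765,  0.        ,  0.        ,  0.        ,  0.        ]), 'rvec': array([-1.70951855, -2.41366756, -0.35071616]), 'tvec': array([ 0.67354682, -0.03590071,  0.39113847])}
```

View pics/side0.png

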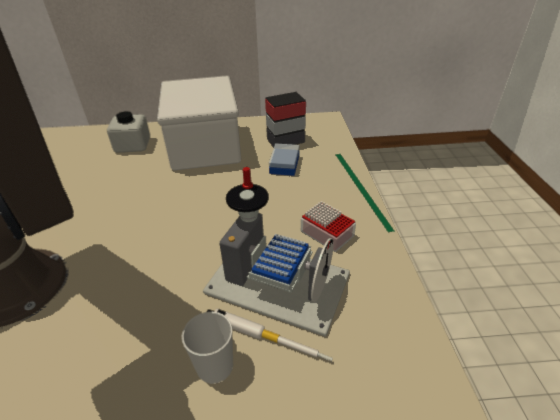

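View pics/top0.png

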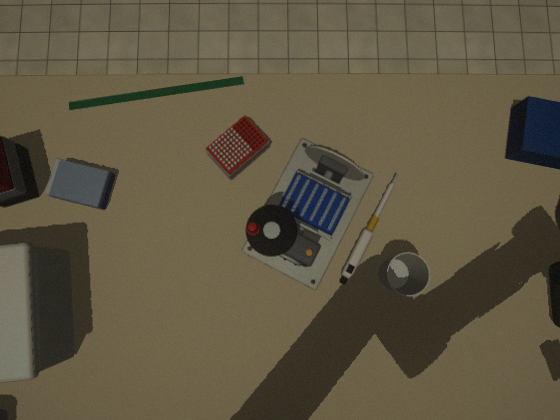

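View pics/wrist0.png

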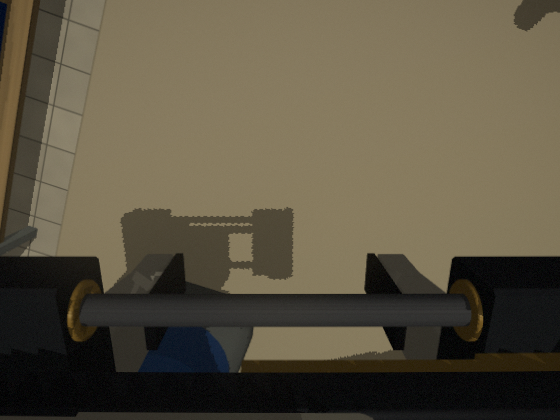

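The side view shows the handle near (247,178), the wheel at (247,198) and the dial near (322,268). In the top view the handle is at (253,228), the hub at (271,230) and the tip box at (238,147). I'll zoom in on both.

```bash
cat > h.py <<'E'
import numpy as np, cv2
from plant import *
def P(m):
    R=cv2.Rodrigues(np.array(m['rvec']))[0]; return np.hstack([R,np.array(m['tvec']).reshape(3,1)])
def und(m,p): return cv2.undistortPoints(np.array([[p]],float),m['intrinsics'],m['dist_coeffs'])[0,0]
def tri(a,pa,b,pb):
    X=cv2.triangulatePoints(P(a),P(b),und(a,pa).reshape(2,1),und(b,pb).reshape(2,1))[:,0]; return X[:3]/X[3]
def atz(m,p,z):
    Pm=P(m);R=Pm[:,:3];t=Pm[:,3];c=-R.T@t;d=R.T@np.array([*und(m,p),1]);return c+d*(z-c[2])/d[2]
def proj(m,X): return cv2.projectPoints(np.array(X,float).reshape(-1,3),np.array(m['rvec'],float),np.array(m['tvec'],float),m['intrinsics'],m['dist_coeffs'])[0][:,0]
def crop(im,x,y,w,h,s,name):
    cv2.imwrite(name,cv2.resize(im[y:y+h,x:x+w],None,fx=s,fy=s,interpolation=cv2.INTER_CUBIC))
E
python3 - <<'E'
from h import *
a=cv2.imread('pics/side0.png');b=cv2.imread('pics/top0.png')
crop(a,200,160,160,120,5,'pics/s0c.png');crop(b,230,130,150,110+0,5,'pics/t0c.png');crop(b,230,190,120,100,6,'pics/t0d.png')
E
```

```text
(no output)
```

View pics/s0c.png

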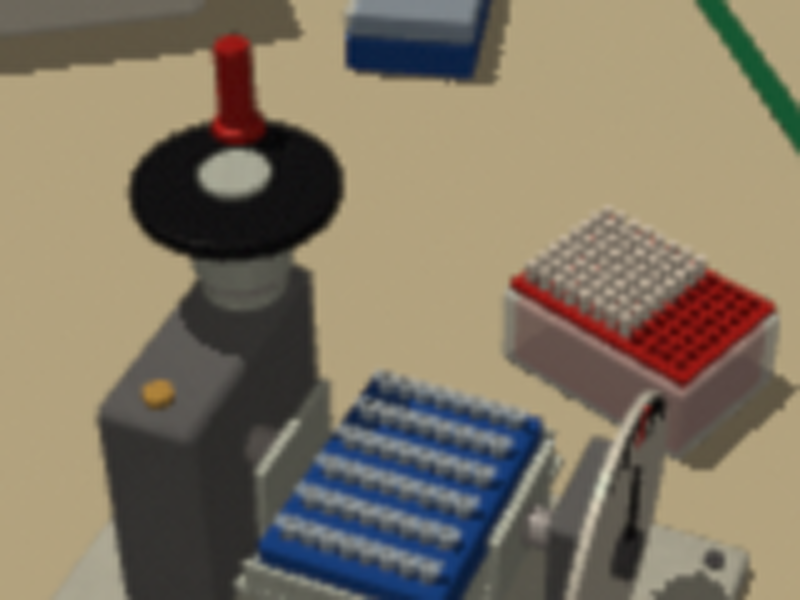

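View pics/t0c.png

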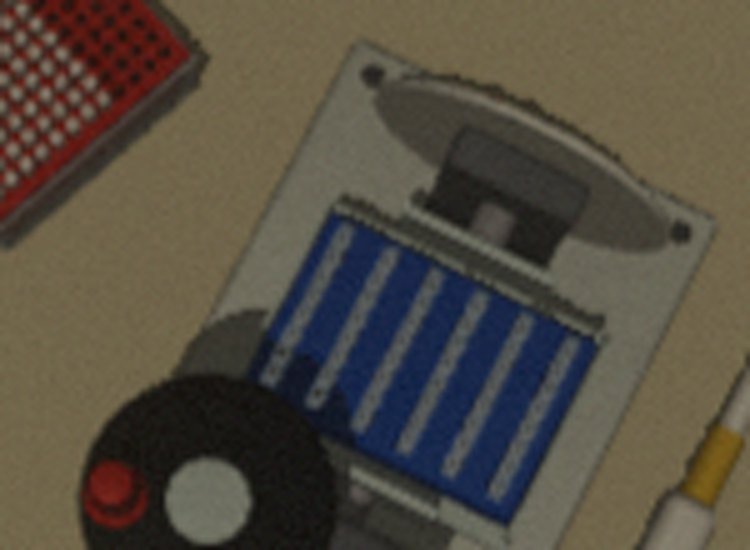

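View pics/t0d.png

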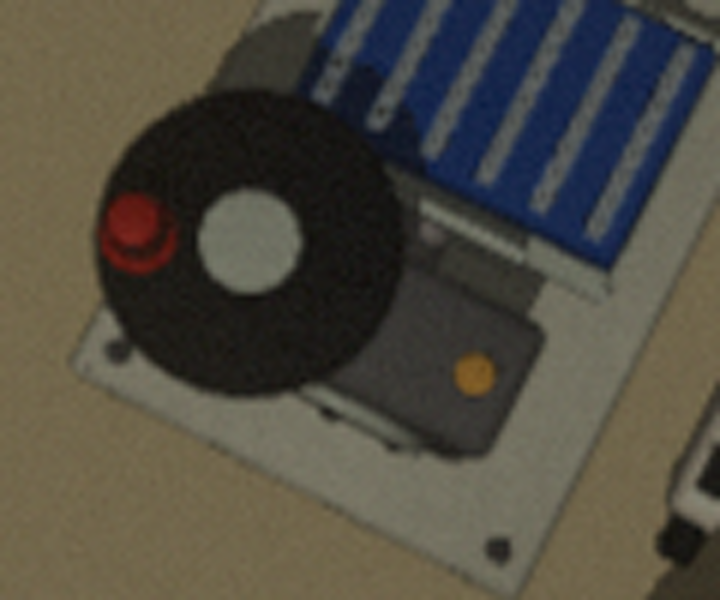

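```bash
cat >> h.py <<'E'
def o(p,s,x,y): return ((p[0]+.5)/s-.5+x,(p[1]+.5)/s-.5+y)
E
python3 - <<'E'
from h import *
np.set_printoptions(precision=4,suppress=True)
t=camera_model('top');s=camera_model('side')
T=lambda p:o(p,6,230,190); T2=lambda p:o(p,5,230,130); S=lambda p:o(p,5,200,160)
for n,a,b in [('htop',(133,219),(232,43)),('collar',(139,234),(239,128)),('hub',(250,241),(235,174)),('wheel',(250.5,242.5),(237,188))]:
    X=tri(t,T(a),s,S(b));print(n,X, 'reproj',proj(t,X)-T(a),proj(s,X)-S(b))
C=[atz(t,p,0.008) for p in [T((72,365)),T((510,597)),T2((360,40)),T2((715,215))]]
print(np.array(C))
c=np.array(C); dx=(c[2]-c[0]+c[3]-c[1]);print('yaw',np.degrees(np.arctan2(dx[1],dx[0])),np.linalg.norm(c[2]-c[0]),np.linalg.norm(c[1]-c[0]))
yaw=np.arctan2(dx[1],dx[0]);ex=np.array([np.cos(yaw),np.sin(yaw)]);ey=np.array([-ex[1],ex[0]])
cen=c[:,:2].mean(0)+0.01*ex;print('stand',cen,'axis',cen-0.1*ex+0.048*ey,'dial',cen+.14*ex)
# tilt-dial bearing
E
```

```text
htop [0.5788 0.0601 0.2549] reproj [[-0.0375 -0.3944]] [[-0.3074  0.0619]]
collar [0.5785 0.0602 0.209 ] reproj [[-0.0424 -0.435 ]] [[-0.3467  0.0688]]
hub [0.576  0.0261 0.2086] reproj [[-0.0372 -0.3686]] [[-0.3033  0.0593]]
wheel [0.5762 0.026  0.2009] reproj [[-0.0411 -0.4066]] [[-0.3357  0.0655]]
[[ 0.5458  0.0934  0.008 ]
 [ 0.4578 -0.0704  0.008 ]
 [ 0.8085 -0.0468  0.008 ]
 [ 0.7238 -0.2113  0.008 ]]
yaw -27.999387422776017 0.2977773909539381 0.18597568069084333
stand [ 0.6428 -0.0635] axis [0.5771 0.0258] dial [ 0.7664 -0.1292]
```

Run:
```python
from h import *
np.set_printoptions(precision=4,suppress=True)
s=camera_model('side');t=camera_model('top');w=camera_model('wrist')
for n,m in (('s',s),('t',t),('w',w)):
    R=P(m)[:,:3];print(n,'pos',-R.T@m['tvec'],'fwd',R[2],'right',R[0])
from scipy.spatial.transform import Rotation as Ro
st=get_state();print('tool R\n',Ro.from_euler('xyz',st['eef_rot'],degrees=True).as_matrix())
yaw=np.radians(-28);ex=np.array([np.cos(yaw),np.sin(yaw),0]);ey=np.array([-ex[1],ex[0],0]);ez=np.array([0,0,1])
D=np.array([.7664,-.1292,.095])
for a in (0,.03,.06,.32,.349,.38,.7):
    print(a,(proj(s,[D,D+.06*(np.sin(a)*ey+np.cos(a)*ez)])-[200,160])*5)
a=cv2.imread('pics/side0.png');crop(a,300,225,60,80,7,'pics/s0dial.png')
for p in ([D+.14*0*ex],):print((proj(s,p)-[300,225])*7)
print((proj(s,[D+.07*(np.sin(a)*ey+np.cos(a)*ez) for a in np.radians([0,20,40,90,180])])-[300,225])*7)
```

```text
s pos [ 0.5977 -0.6633  0.7245] fwd [ 0.0491  0.7726 -0.633 ] right [ 0.9964 -0.082  -0.0228]
t pos [0.5045 0.0267 1.0504] fwd [ 0.1371 -0.0197 -0.9904] right [-0.0094 -0.9998  0.0186]
w pos [ 0.1523 -0.6616  0.3837] fwd [ 0.266   0.0962 -0.9592] right [-0.3323  0.9432  0.0024]
tool R
 [[-0.0005 -0.3332  0.9428]
 [ 0.0011  0.9428  0.3332]
 [-1.      0.0013 -0.0001]]
0 [[711.6891 578.6294]
 [724.2173 478.8997]]
0.03 [[711.6891 578.6294]
 [725.4262 475.9361]]
0.06 [[711.6891 578.6294]
 [726.6181 473.0789]]
0.32 [[711.6891 578.6294]
 [736.0798 453.0871]]
0.349 [[711.6891 578.6294]
 [737.0226 451.4148]]
0.38 [[711.6891 578.6294]
 [738.0023 449.7555]]
0.7 [[711.6891 578.6294]
 [746.2404 440.499 ]]
[[296.3647 355.0812]]
[[316.9988 190.8691]
 [337.9371 146.3801]
 [352.767  129.4149]
 [356.943  199.4063]
 [277.8908 502.5932]]
```

View pics/s0dial.png

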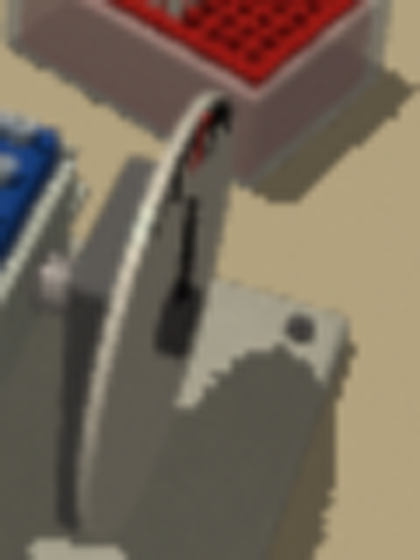

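Call:
{"method": "step_arm", "body": {
  "steps": [
    [[0,0.45,1],0],
    [[0,0.45,1],0],
    [[0,0.45,1],0],
    [[0,0.45,1],0],
    [[0,0.45,1],0],
    [[0,0.45,1],0],
    [[0,0.45,1],0],
    [[0,0.45,1],0],
    [[0,0.45,1],0],
    [[0,0.45,1],0],
    [[0,0.45,1],0],
    [[0,0.45,1],0],
    [[0,0.45,1],0],
    [[0,0.45,1],0],
    [[0,0.45,1],0],
    [[0,0.45,1],0],
    [[0,0.45,1],0],
    [[0,0.45,1],0],
    [[0,0.45,1],0],
    [[0,0.45,1],0]
  ],
  "fingers": 0.3
}}

```text
time_s: 1.82
tcp_pos: [0.5426, -0.3324, 0.2453]
eef_rot: [131.1, 90.0, 150.5]
contact_force: [0.6, -0.8, 0.4]
gripper_width: 0.0615
```

Call:
{"method": "step_arm", "body": {
  "steps": [
    [[0,0.45,1],0],
    [[0,0.45,1],0],
    [[0,0.45,1],0],
    [[0,0.45,1],0],
    [[0,0.45,1],0],
    [[0,0.45,1],0],
    [[0,0.45,1],0],
    [[0,0.45,1],0],
    [[0,0.45,1],0],
    [[0,0.45,1],0],
    [[0,0.45,1],0],
    [[0,0.45,1],0],
    [[0,0.45,1],0],
    [[0,0.45,0.5],0]
  ]
}}

```text
time_s: 2.98
tcp_pos: [0.7562, -0.123, 0.2444]
eef_rot: [163.6, 89.9, -176.9]
contact_force: [-0.9, -0.0, -0.5]
gripper_width: 0.0615
```

Call:
{"method": "step_arm", "body": {
  "steps": [
    [[0,0,0],-1],
    [[0,0,0],-1],
    [[0,0,0],-1],
    [[0,0,0],-1],
    [[0,0,0],-1],
    [[0,0,0],-1],
    [[0,0,0],-1],
    [[0,0,0],-1],
    [[0,0,0],-1],
    [[0,0,0],-1],
    [[0,0,0],-1],
    [[0,0,0],-1],
    [[0,0,0],-1],
    [[0,0,0],-1],
    [[0,0,0],-1],
    [[0,0,0],-1],
    [[0,0,0],-1],
    [[0,0,0],-1],
    [[0,0,0],-1],
    [[0,0,0],-1]
  ]
}}

```text
time_s: 4.65
tcp_pos: [0.7544, -0.1244, 0.2453]
eef_rot: [31.8, 90.0, 171.5]
contact_force: [-1.3, -0.6, -0.2]
gripper_width: 0.0612
```

Call:
{"method": "step_arm", "body": {
  "steps": [
    [[0,0,0],-1],
    [[0,0,0],-1],
    [[0,0,0],0]
  ]
}}

```text
time_s: 4.9
tcp_pos: [0.7544, -0.1244, 0.2454]
eef_rot: [18.0, 90.0, 169.7]
contact_force: [-0.3, 0.4, -0.5]
gripper_width: 0.0614
```

Run:
```python
from h import *
np.set_printoptions(precision=4,suppress=True)
print(get_state()); print(camera_model('wrist'))
cv2.imwrite('pics/w1.png',capture('wrist'))
```

```text
{'time_s': 4.9, 'joints': array([  5.1589,  29.0983,  14.0914,  -0.0073, -75.0188,  56.5739]), 'qd': array([ -0.0285,  -0.1159,   0.0568,   0.0415,   0.0056, -11.2339]), 'joint_torque': array([ -0.0227, -70.277 ,  30.2232,   7.1279,   0.0867,   1.9187]), 'tcp_pos': array([ 0.7544, -0.1244,  0.2454]), 'eef_rot': array([ 18.0063,  89.9733, 169.7372]), 'contact_force': array([-0.2846,  0.3675, -0.495 ]), 'moment': array([-0.0556,  0.1279,  0.0156]), 'gripper_width': 0.061395141999861236}
{'intrinsics': array([[357.2606,   0.    , 274.7734],
       [  0.    , 357.2606, 212.3943],
       [  0.    ,   0.    ,   1.    ]]), 'dist_coeffs': array([-0.0144,  0.    ,  0.    ,  0.    ,  0.    ]), 'rvec': array([-1.5237,  2.5519,  0.3704]), 'tvec': array([0.2487, 0.6572, 0.5949])}
```

View pics/w1.png

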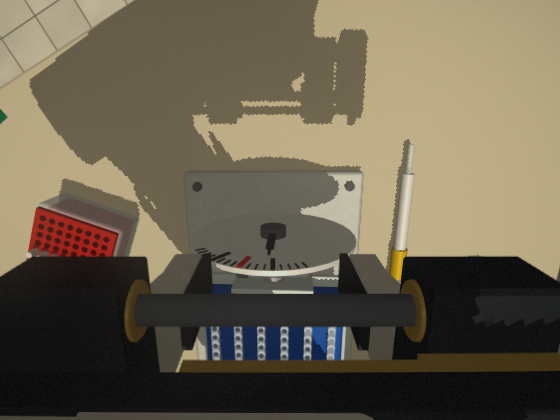

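The wrist picture shows the dial face. The pointer hub is near (272,231) and the pointer tip near (269,251). The level mark is at (273,264) and the red mark at (243,265). I'll zoom in and fit a dial model.

Run:
```python
from h import *
np.set_printoptions(precision=4,suppress=True)
im=cv2.imread('pics/w1.png');crop(im,180,200,190,90,4,'pics/w1c.png')
m=camera_model('wrist')
# base plate far edge corners (185,171),(362,171): z .008
print(atz(m,(185,171),.008),atz(m,(362,171),.008), atz(m,(197,187),.008),atz(m,(349,186),.008))
```

```text
[ 0.8096 -0.0455  0.008 ] [ 0.7193 -0.2106  0.008 ] [ 0.7887 -0.0475  0.008 ] [ 0.7112 -0.1915  0.008 ]
```

View pics/w1c.png

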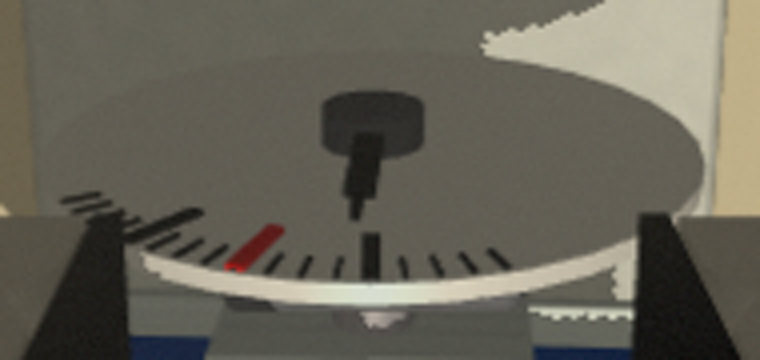

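```bash
cat > dial.py <<'E'
from h import *
from scipy.optimize import least_squares
def fit(m,marks,ptr,x0,y0,s,yaw=np.radians(-28.3)):
    """marks: list (deg,pin,pout); ptr: list of points along pointer centreline crop px, last=tip"""
    ex=np.array([np.cos(yaw),np.sin(yaw),0]);ey=np.array([-ex[1],ex[0],0]);ez=np.array([0,0,1.])
    D0=np.array([.6428,-.0635,0])
    dirn=lambda a:np.sin(a)*ey+np.cos(a)*ez
    def res(v):
        D=D0+(0.105+v[0])*ex+v[1]*ey+(.095+v[2])*ez
        out=[]
        for a,pi,po in marks:
            q=proj(m,[D+(.058+v[3])*dirn(np.radians(a)),D+(.068+v[4])*dirn(np.radians(a))])
            out+=list(((q[0]-o(pi,s,x0,y0))).ravel())+list((q[1]-o(po,s,x0,y0)).ravel())
        r=np.array([.02,.035,.05])
        for k,p in enumerate(ptr):
            q=proj(m,[D+(.008+v[6])*ex+v[7+k]*dirn(v[5])])[0]
            out+=list(q-o(p,s,x0,y0))
        out+=list(v[:3]/.002*.3)+[v[4]/.002*.3,v[6]/.003*.3]
        return np.array(out)
    v0=np.r_[np.zeros(5),.1,0,np.linspace(.02,.05,len(ptr))]
    L=least_squares(res,v0);return L.x,np.abs(L.fun).max()
E
python3 - <<'E'
from dial import *
np.set_printoptions(precision=4,suppress=True)
m=camera_model('wrist')
print(fit(m,[(0,(371,233),(371,281)),(20,(278,229),(232,269))],[(366,150),(360,195),(355,219)],180,200,4))
E
```

```text
(array([-0.0061,  0.0012,  0.0025, -0.008 ,  0.0009,  0.0428, -0.0005,
        0.0271,  0.05  ,  0.0608]), np.float64(0.9197684299019799))
```

```bash
cat >> h.py <<'E'
from scipy.spatial.transform import Rotation as Ro
def tool():
    st=get_state();return st,Ro.from_euler('xyz',st['eef_rot'],degrees=True).as_matrix()
def units(target):
    st,R=tool();return R.T@(np.array(target)-st['tcp_pos'])/.02
E
python3 - <<'E'
from h import *
np.set_printoptions(precision=4,suppress=True)
st,R=tool();print(R);print(units([.5787,.0602,.30]))
E
```

```text
[[-0.0004 -0.4791 -0.8777]
 [ 0.0001 -0.8777  0.4791]
 [-1.      0.0001  0.0004]]
[-2.7273 -3.8899 12.1382]
```

Call:
{"method": "step_arm", "body": {
  "steps": [
    [[-0.9,-0.4,0],0],
    [[-0.9,-0.5,0.9],0],
    [[-0.9,-0.5,0.9],0],
    [[0,-0.5,0.9],0],
    [[0,-0.5,0.9],0],
    [[0,-0.5,0.9],0],
    [[0,-0.5,0.9],0],
    [[0,-0.5,0.9],0],
    [[0,-0.5,0.9],0],
    [[0,0,0.9],0],
    [[0,0,0.9],0],
    [[0,0,0],0],
    [[0,0,0],0]
  ],
  "fingers": 0
}}

```text
time_s: 6.03
tcp_pos: [0.6381, 0.0392, 0.3004]
eef_rot: [-135.1, 89.9, 16.2]
contact_force: [0.3, 0.0, 1.0]
gripper_width: 0.0871
```

Run:
```python
from h import *
np.set_printoptions(precision=4,suppress=True)
print(get_state()['tcp_pos']);m=camera_model('wrist')
cv2.imwrite('pics/w2.png',capture('wrist'))
print(proj(m,[[.5787,.0602,.256],[.5787,.0602,.213],[.5765,.026,.208]]))
```

```text
[0.6381 0.0392 0.3004]
[[291.8008 346.1531]
 [289.1752 307.7637]
 [332.3462 286.249 ]]
```

View pics/w2.png

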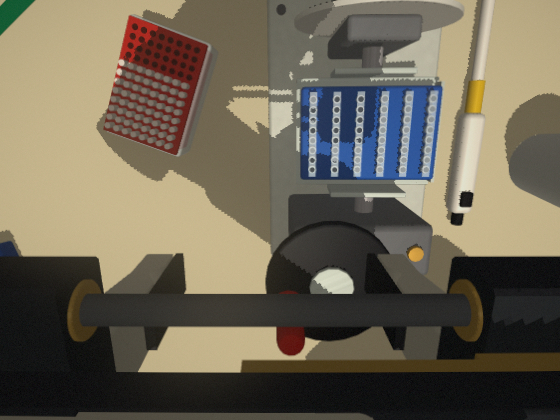

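Run:
```python
from h import *
np.set_printoptions(precision=4,suppress=True)
print(units([.5787,.0602,.236]))
```

```text
[3.2023 0.501  3.1412]
```

Call:
{"method": "step_arm", "body": {
  "steps": [
    [[0,0.25,0.8],0],
    [[0,0.25,0.8],0],
    [[0,0,0.8],0],
    [[0,0,0.75],0],
    [[0,0,0],0],
    [[0.5,0,0],0],
    [[0.5,0,0],0],
    [[0.5,0,0],0],
    [[0.5,0,0],0],
    [[0.5,0,0],0],
    [[0.4,0,0],0],
    [[0.3,0,0],0],
    [[0,0,0],0]
  ]
}}

```text
time_s: 7.17
tcp_pos: [0.5778, 0.0598, 0.2337]
eef_rot: [46.7, 89.8, -161.9]
contact_force: [-0.1, 0.6, 0.3]
gripper_width: 0.0876
```

Run:
```python
from h import *
np.set_printoptions(precision=4,suppress=True)
print(get_state()['tcp_pos'],get_state()['contact_force'],units([.5787,.0602,.236]))
cv2.imwrite('pics/s3.png',capture('side'))
crop(cv2.imread('pics/s3.png'),180,120,200,150,4,'pics/s3c.png')
```

```text
[0.5778 0.0598 0.2337] [-0.1366  0.616   0.2861] [-0.1161 -0.0409 -0.0283]
```

View pics/s3c.png

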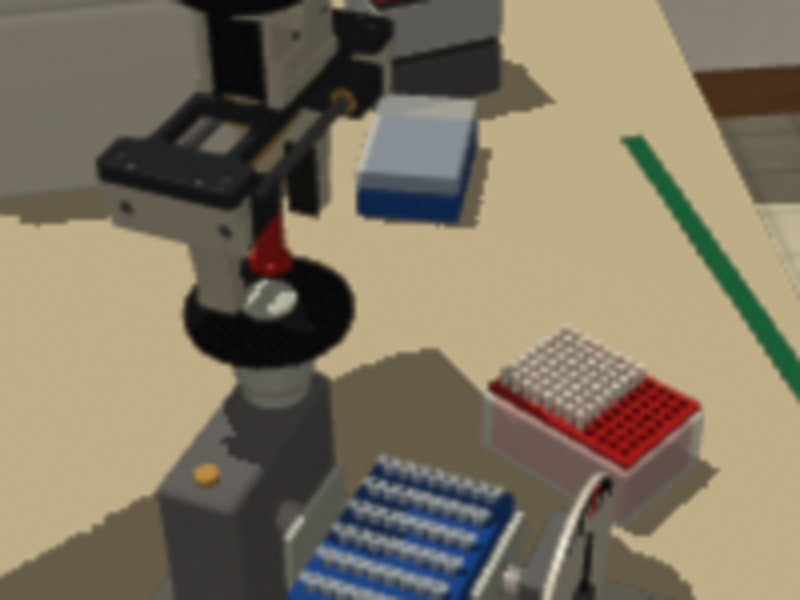

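The fingers straddle the red handle at (270,245 in the crop), clear of the wheel and hub. Closing.

Call:
{"method": "step_arm", "body": {
  "steps": [
    [[0,0,0],0],
    [[0,0,0],0],
    [[0,0,0],0],
    [[0,0,0],0],
    [[0,0,0],0],
    [[0,0,0],0],
    [[0,0,0],0],
    [[0,0,0],0]
  ],
  "fingers": 1,
  "grip_force": 25
}}

```text
time_s: 7.88
tcp_pos: [0.5784, 0.06, 0.2356]
eef_rot: [-122.9, 90.0, 28.6]
contact_force: [0.5, 0.5, 0.1]
gripper_width: 0.04
```

Run:
```python
from h import *
np.set_printoptions(precision=4,suppress=True)
s=get_state();print(s['time_s'],s['tcp_pos'],s['contact_force'],s['moment'],s['gripper_width'])
```

```text
7.8833 [0.5784 0.06   0.2356] [0.532  0.4907 0.1106] [-0.0446  0.0978  0.055 ] 0.04003043196971584
```

Call:
{"method": "step_arm", "body": {
  "steps": [
    [[0,0,0],0],
    [[0,0,0],0],
    [[0,0,0],0],
    [[0,0,0],0],
    [[0,0,0],0],
    [[0,0,0],0],
    [[0,0,0],0]
  ]
}}

```text
time_s: 8.47
tcp_pos: [0.5785, 0.0603, 0.2356]
eef_rot: [-97.7, 90.0, 53.7]
contact_force: [0.4, 2.8, 0.9]
gripper_width: 0.0175
```

```bash
cat > g.py <<'E'
from h import *
np.set_printoptions(precision=4,suppress=True)
s,R=tool();A=np.array([.5765,.026]);d=s['tcp_pos'][:2]-A
print(s['time_s'],s['tcp_pos'],'F',s['contact_force'],'w',s['gripper_width'],'r',np.hypot(*d),'ang',np.degrees(np.arctan2(d[1],d[0])))
E
python3 g.py
```

```text
8.4667 [0.5785 0.0603 0.2356] F [0.4085 2.8497 0.8824] w 0.017527387160389138 r 0.03432373270531604 ang 86.60958947508522
```

Call:
{"method": "step_arm", "body": {
  "steps": [
    [[0.05,0,0],0],
    [[0.05,0,0],0],
    [[0,0,0],0],
    [[0,0,0],0]
  ]
}}

```text
time_s: 8.8
tcp_pos: [0.5789, 0.0603, 0.2341]
eef_rot: [-132.0, 89.9, 19.5]
contact_force: [0.6, 3.9, 3.4]
gripper_width: 0.0174
```

```bash
python3 g.py
```

```text
8.8 [0.5789 0.0603 0.2341] F [0.574  3.8663 3.4088] w 0.017358165448277296 r 0.03436606200273118 ang 86.0328610619191
```

Call:
{"method": "step_arm", "body": {
  "steps": [
    [[0.05,0,0],0],
    [[0.05,0,0],0],
    [[0,0,0],0],
    [[0,0,0],0]
  ]
}}

```text
time_s: 9.13
tcp_pos: [0.5795, 0.0604, 0.2332]
eef_rot: [-140.0, 89.8, 11.5]
contact_force: [-0.2, 4.4, 10.1]
gripper_width: 0.0172
```

```bash
python3 g.py
```

```text
9.1333 [0.5795 0.0604 0.2332] F [-0.1833  4.4332 10.0864] w 0.017232154401629778 r 0.034495803518191315 ang 85.08320386079238
```

```bash
cat > circ.py <<'E'
from h import *
import sys
st,R=tool();a0,n,step=map(float,sys.argv[1:4]);r=.034
a=np.radians(a0-step*np.arange(int(n)+1));p=np.c_[r*np.cos(a),r*np.sin(a),0*a]@R[:,:]
q=np.round((p-p[0])/.02,2);d=np.diff(q,axis=0)
print('total',q[-1]);print([[round(float(x),2)+0. for x in row[1:]] for row in d])
E
python3 circ.py 85.5 15 12
```

```text
total [-0.    3.11 -1.38]
[[-0.11, -0.34], [-0.04, -0.35], [0.04, -0.35], [0.11, -0.34], [0.18, -0.31], [0.24, -0.26], [0.28, -0.21], [0.33, -0.15], [0.35, -0.07], [0.35, 0.0], [0.35, 0.07], [0.32, 0.15], [0.29, 0.21], [0.24, 0.26], [0.18, 0.31]]
```

Call:
{"method": "step_arm", "body": {
  "steps": [
    [[0,-0.11,-0.34],0],
    [[0,-0.04,-0.35],0],
    [[0,0.04,-0.35],0],
    [[0,0.11,-0.34],0],
    [[0,0,0],0]
  ]
}}

```text
time_s: 9.55
tcp_pos: [0.6046, 0.046, 0.2331]
eef_rot: [-164.3, 89.8, -12.8]
contact_force: [1.8, -0.1, 8.8]
gripper_width: 0.0175
```

```bash
python3 g.py
```

```text
9.55 [0.6046 0.046  0.2331] F [ 1.7937 -0.132   8.8451] w 0.0175458679458152 r 0.0345097694554238 ang 35.34441831465876
```

Smooth, with about 9 N downward. Continuing the half turn.

Call:
{"method": "step_arm", "body": {
  "steps": [
    [[0,0.18,-0.31],0],
    [[0,0.24,-0.26],0],
    [[0,0.28,-0.21],0],
    [[0,0.33,-0.15],0],
    [[0,0.35,-0.07],0],
    [[0,0,0],0]
  ]
}}

```text
time_s: 10.05
tcp_pos: [0.607, 0.0114, 0.232]
eef_rot: [136.8, 89.9, -71.8]
contact_force: [2.4, -0.9, 4.1]
gripper_width: 0.0177
```

```bash
python3 g.py
```

```text
10.05 [0.607  0.0114 0.232 ] F [ 2.3907 -0.8917  4.1389] w 0.017746111873877635 r 0.03382362752238242 ang -25.597960620402958
```

Call:
{"method": "step_arm", "body": {
  "steps": [
    [[0.1,0,0],0],
    [[0.05,0,0],0],
    [[0,0,0],0]
  ]
}}

```text
time_s: 10.3
tcp_pos: [0.6075, 0.0122, 0.229]
eef_rot: [163.3, 89.9, -45.3]
contact_force: [3.1, -2.0, 5.8]
gripper_width: 0.0173
```

```bash
python3 g.py
```

```text
10.3 [0.6075 0.0122 0.229 ] F [ 3.1292 -1.9977  5.7544] w 0.017288952382464178 r 0.03387988853407291 ang -23.97149432480958
```

Past the lugs, with spring force only. Pressing on to the bottom.

Call:
{"method": "step_arm", "body": {
  "steps": [
    [[0.1,0,0],0],
    [[0.1,0,0],0],
    [[0.05,0,0],0],
    [[0,0,0],0],
    [[0,0,0],0]
  ]
}}

```text
time_s: 10.72
tcp_pos: [0.6076, 0.0124, 0.2245]
eef_rot: [176.4, 89.9, -32.2]
contact_force: [1.8, -1.8, 7.4]
gripper_width: 0.0175
```

```bash
python3 g.py
```

```text
10.7167 [0.6076 0.0124 0.2245] F [ 1.773  -1.8265  7.4293] w 0.01750147958693685 r 0.03399225862040962 ang -23.630513447530493
```

Call:
{"method": "step_arm", "body": {
  "steps": [
    [[0.05,0,0],0],
    [[0.05,0,0],0],
    [[0,0,0],0],
    [[0,0,0],0],
    [[0,0,0],0]
  ]
}}

```text
time_s: 11.13
tcp_pos: [0.6078, 0.0124, 0.2231]
eef_rot: [-173.3, 89.9, -21.8]
contact_force: [1.1, -0.9, 10.1]
gripper_width: 0.0174
```

```bash
python3 g.py; python3 circ.py -23.5 20 18;python3 circ.py -23.5 20 12
```

```text
11.1333 [0.6078 0.0124 0.2231] F [ 1.0844 -0.8781 10.1331] w 0.017426549317218293 r 0.03416779989222697 ang -23.471968569825975
total [0. 0. 0.]
[[0.53, 0.04], [0.49, 0.2], [0.41, 0.34], [0.28, 0.45], [0.13, 0.51], [-0.03, 0.54], [-0.2, 0.49], [-0.35, 0.41], [-0.45, 0.28], [-0.51, 0.13], [-0.53, -0.04], [-0.5, -0.2], [-0.4, -0.34], [-0.29, -0.45], [-0.12, -0.52], [0.03, -0.53], [0.2, -0.49], [0.34, -0.41], [0.45, -0.28], [0.52, -0.13]]
total [-0.01 -1.24  2.67]
[[0.36, 0.01], [0.34, 0.08], [0.32, 0.15], [0.29, 0.21], [0.23, 0.27], [0.17, 0.31], [0.11, 0.34], [0.03, 0.35], [-0.04, 0.36], [-0.12, 0.33], [-0.18, 0.31], [-0.25, 0.26], [-0.29, 0.2], [-0.32, 0.14], [-0.35, 0.07], [-0.36, -0.01], [-0.34, -0.08], [-0.33, -0.15], [-0.28, -0.21], [-0.23, -0.27]]
```

Call:
{"method": "step_arm", "body": {
  "steps": [
    [[0,0.36,0.01],0],
    [[0,0.34,0.08],0],
    [[0,0.32,0.15],0],
    [[0,0.29,0.21],0]
  ]
}}

```text
time_s: 11.47
tcp_pos: [0.5878, -0.0061, 0.2231]
eef_rot: [-153.0, 89.8, -1.5]
contact_force: [3.3, 2.5, 8.7]
gripper_width: 0.0175
```

```bash
python3 g.py
```

```text
11.4667 [ 0.5878 -0.0061  0.2231] F [3.286  2.4726 8.7476] w 0.017530107146382187 r 0.034028315814062106 ang -70.65731672850436
```

```bash
python3 circ.py -71.5 20 18
```

```text
total [-0.  0.  0.]
[[0.33, 0.42], [0.18, 0.5], [0.02, 0.53], [-0.15, 0.51], [-0.3, 0.44], [-0.41, 0.33], [-0.5, 0.18], [-0.54, 0.02], [-0.51, -0.15], [-0.44, -0.29], [-0.33, -0.42], [-0.18, -0.5], [-0.02, -0.53], [0.15, -0.51], [0.3, -0.45], [0.42, -0.32], [0.5, -0.18], [0.53, -0.02], [0.51, 0.14], [0.44, 0.3]]
```

Drag is about 4 N tangential, so the worm is being driven. First half turn at 18° per row, then a check.

Call:
{"method": "step_arm", "body": {
  "steps": [
    [[0,0.33,0.42],0],
    [[0,0.18,0.5],0],
    [[0,0.02,0.53],0],
    [[0,-0.15,0.51],0],
    [[0,-0.3,0.44],0],
    [[0,-0.41,0.33],0],
    [[0,-0.5,0.18],0],
    [[0,-0.54,0.02],0],
    [[0,-0.51,-0.15],0],
    [[0,-0.44,-0.29],0]
  ]
}}

```text
time_s: 12.3
tcp_pos: [0.5647, 0.0589, 0.223]
eef_rot: [138.8, 89.9, -69.7]
contact_force: [-3.4, 0.6, 12.1]
gripper_width: 0.0175
```

```bash
python3 g.py
```

```text
12.3 [0.5647 0.0589 0.223 ] F [-3.3539  0.5975 12.0571] w 0.01749319508758631 r 0.03491525110904824 ang 109.76226973237829
```

Call:
{"method": "step_arm", "body": {
  "steps": [
    [[0,-0.33,-0.42],0],
    [[0,-0.18,-0.5],0],
    [[0,-0.02,-0.53],0],
    [[0,0.15,-0.51],0],
    [[0,0.3,-0.45],0],
    [[0,0.42,-0.32],0],
    [[0,0.5,-0.18],0],
    [[0,0.53,-0.02],0],
    [[0,0.51,0.14],0],
    [[0,0.44,0.3],0]
  ]
}}

```text
time_s: 13.13
tcp_pos: [0.5882, -0.0061, 0.2231]
eef_rot: [-146.5, 89.8, 5.0]
contact_force: [2.9, 3.7, 8.2]
gripper_width: 0.0176
```

```bash
python3 g.py
python3 - <<'E'
from h import *
im=capture('side');cv2.imwrite('pics/s4.png',im);crop(im,200,160,160,120,5,'pics/s4c.png')
im=capture('wrist');cv2.imwrite('pics/w4.png',im)
E
```

```text
13.1333 [ 0.5882 -0.0061  0.2231] F [2.8849 3.6886 8.2434] w 0.017577666218801438 r 0.03411736052984941 ang -69.99575828829755
```

View pics/s4c.png

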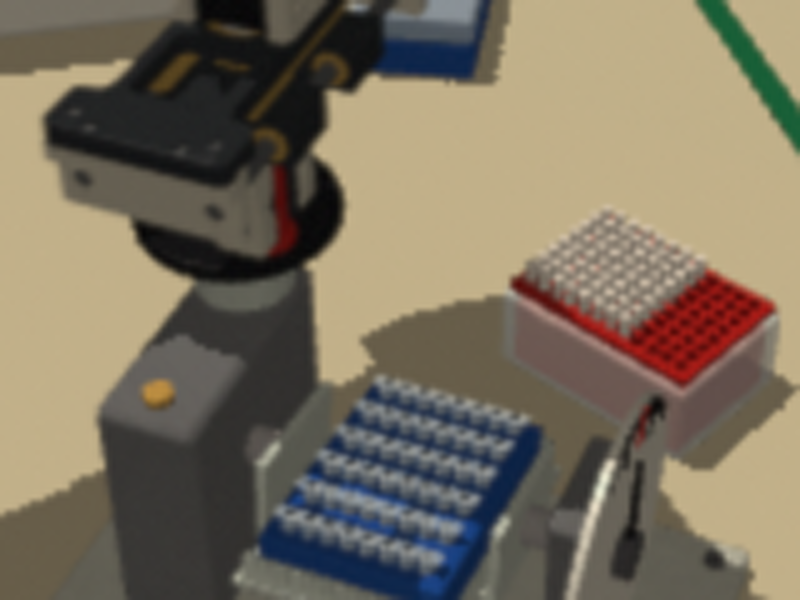

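View pics/w4.png

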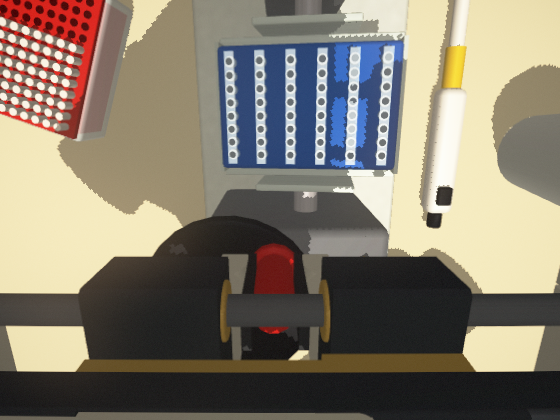

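Run:
```python
from h import *
a=cv2.imread('pics/side0.png');b=cv2.imread('pics/s4.png')
f=lambda im:cv2.resize(im[220:290,245:345],None,fx=4,fy=6,interpolation=cv2.INTER_CUBIC)
cv2.imwrite('pics/cmp4.png',np.hstack([f(a),f(b)]))
```

```text
(no output)
```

View pics/cmp4.png

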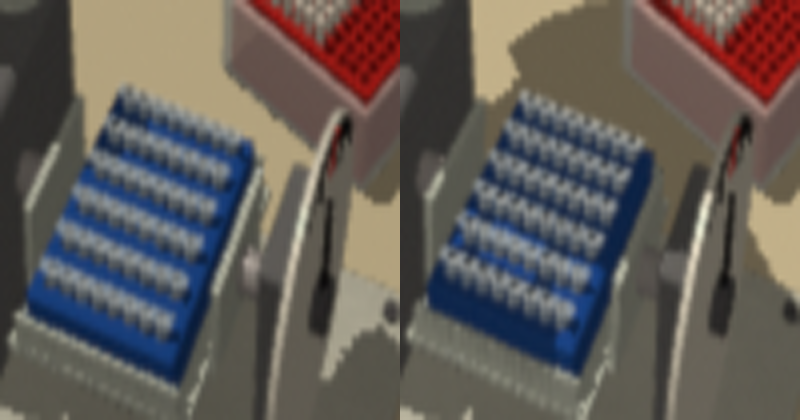

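The cradle has tilted: the near end of the rack is up and the pointer has moved towards red. Two more turns.

Call:
{"method": "step_arm", "body": {
  "steps": [
    [[0,0.33,0.42],0],
    [[0,0.18,0.5],0],
    [[0,0.02,0.53],0],
    [[0,-0.15,0.51],0],
    [[0,-0.3,0.44],0],
    [[0,-0.41,0.33],0],
    [[0,-0.5,0.18],0],
    [[0,-0.54,0.02],0],
    [[0,-0.51,-0.15],0],
    [[0,-0.44,-0.29],0],
    [[0,-0.33,-0.42],0],
    [[0,-0.18,-0.5],0],
    [[0,-0.02,-0.53],0],
    [[0,0.15,-0.51],0],
    [[0,0.3,-0.45],0],
    [[0,0.42,-0.32],0],
    [[0,0.5,-0.18],0],
    [[0,0.53,-0.02],0],
    [[0,0.51,0.14],0],
    [[0,0.44,0.3],0]
  ]
}}

```text
time_s: 14.9
tcp_pos: [0.5882, -0.0061, 0.2231]
eef_rot: [-146.1, 89.8, 5.4]
contact_force: [3.2, 4.2, 8.5]
gripper_width: 0.0177
```

```bash
python3 g.py
```

```text
14.9 [ 0.5882 -0.0061  0.2231] F [3.1508 4.2053 8.5082] w 0.01767039011206833 r 0.034126992346095085 ang -69.90934542043796
```

Call:
{"method": "step_arm", "body": {
  "steps": [
    [[0,0.33,0.42],0],
    [[0,0.18,0.5],0],
    [[0,0.02,0.53],0],
    [[0,-0.15,0.51],0],
    [[0,-0.3,0.44],0],
    [[0,-0.41,0.33],0],
    [[0,-0.5,0.18],0],
    [[0,-0.54,0.02],0],
    [[0,-0.51,-0.15],0],
    [[0,-0.44,-0.29],0],
    [[0,-0.33,-0.42],0],
    [[0,-0.18,-0.5],0],
    [[0,-0.02,-0.53],0],
    [[0,0.15,-0.51],0],
    [[0,0.3,-0.45],0],
    [[0,0.42,-0.32],0],
    [[0,0.5,-0.18],0],
    [[0,0.53,-0.02],0],
    [[0,0.51,0.14],0],
    [[0,0.44,0.3],0]
  ]
}}

```text
time_s: 16.57
tcp_pos: [0.5882, -0.0061, 0.2231]
eef_rot: [-146.8, 89.8, 4.7]
contact_force: [2.9, 3.0, 7.9]
gripper_width: 0.0176
```

```bash
python3 g.py
python3 - <<'E'
from h import *
b=capture('side');cv2.imwrite('pics/s5.png',b)
a=cv2.imread('pics/s4.png')
f=lambda im:cv2.resize(im[220:290,245:345],None,fx=4,fy=6,interpolation=cv2.INTER_CUBIC)
cv2.imwrite('pics/cmp5.png',np.hstack([f(a),f(b)]))
E
```

```text
16.5667 [ 0.5882 -0.0061  0.2231] F [2.9218 3.0332 7.8975] w 0.017607324978626517 r 0.034143738154279214 ang -69.93053234165522
```

View pics/cmp5.png

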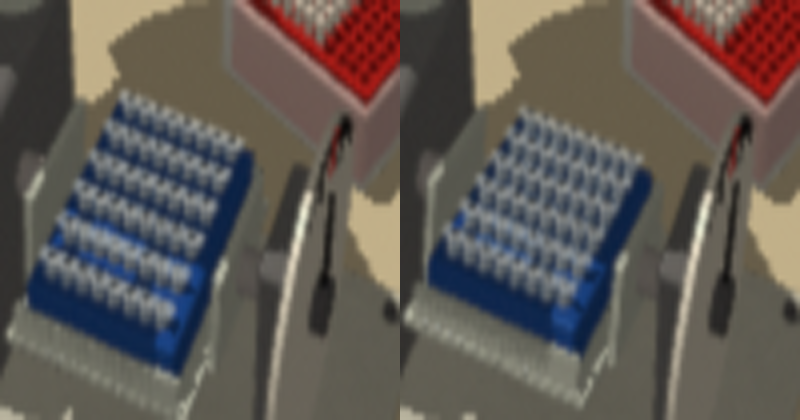

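Call:
{"method": "step_arm", "body": {
  "steps": [
    [[0,0.33,0.42],0],
    [[0,0.18,0.5],0],
    [[0,0.02,0.53],0],
    [[0,-0.15,0.51],0],
    [[0,-0.3,0.44],0],
    [[0,-0.41,0.33],0],
    [[0,-0.5,0.18],0],
    [[0,-0.54,0.02],0],
    [[0,-0.51,-0.15],0],
    [[0,-0.44,-0.29],0],
    [[0,-0.33,-0.42],0],
    [[0,-0.18,-0.5],0],
    [[0,-0.02,-0.53],0],
    [[0,0.15,-0.51],0],
    [[0,0.3,-0.45],0],
    [[0,0.42,-0.32],0],
    [[0,0,0],0],
    [[0,0,0],0],
    [[0,0,0],0]
  ]
}}

```text
time_s: 18.2
tcp_pos: [0.6108, 0.0262, 0.2231]
eef_rot: [-162.2, 89.8, -10.7]
contact_force: [2.0, 0.2, 10.2]
gripper_width: 0.0179
```

```bash
python3 g.py
python3 - <<'E'
from h import *
b=capture('side');cv2.imwrite('pics/s6.png',b)
f=lambda im:cv2.resize(im[220:290,300:350],None,fx=8,fy=8,interpolation=cv2.INTER_CUBIC)
cv2.imwrite('pics/cmp6.png',np.hstack([f(cv2.imread('pics/side0.png')),f(b)]))
E
```

```text
18.2 [0.6108 0.0262 0.2231] F [ 2.0437  0.2034 10.1694] w 0.017939695729782126 r 0.03432925006476398 ang 0.3703552013874803
```

View pics/cmp6.png

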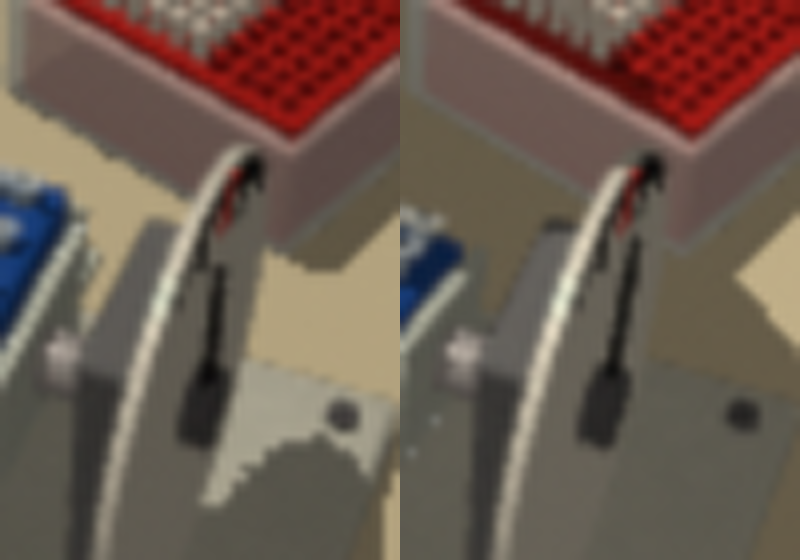

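Run:
```python
from h import *
s=camera_model('side');yaw=np.radians(-28.3)
ex=np.array([np.cos(yaw),np.sin(yaw),0]);ey=np.array([-ex[1],ex[0],0]);ez=np.array([0,0,1.])
D=np.array([.6428,-.0635,.0975])+.0989*ex+.0012*ey+.0075*ex
for a in (.043,.29,.319,.349,.379,.42):
    print(a,((proj(s,[D,D+.0608*(np.sin(a)*ey+np.cos(a)*ez)])-[300,220]+.5)*8).round(1).tolist())
```

```text
0.043 [[221.3, 405.3], [238.6, 236.8]]
0.29 [[221.3, 405.3], [255.4, 205.9]]
0.319 [[221.3, 405.3], [257.3, 203.1]]
0.349 [[221.3, 405.3], [259.1, 200.5]]
0.379 [[221.3, 405.3], [260.9, 198.0]]
0.42 [[221.3, 405.3], [263.3, 194.9]]
```

Run:
```python
from h import *
import json
s=get_state();m=camera_model('wrist');im=capture('wrist');cv2.imwrite('pics/w6.png',im)
print(s['tcp_pos'],s['eef_rot']);json.dump(dict(tcp=list(s['tcp_pos']),eef=list(s['eef_rot']),rvec=list(m['rvec']),tvec=list(m['tvec'])),open('w6.json','w'))
t=capture('top');cv2.imwrite('pics/t6.png',t)
crop(im,180,0,250,200,3,'pics/w6c.png');crop(cv2.imread('pics/w2.png'),260,60,210,150,3,'pics/w2c.png');crop(cv2.imread('pics/w4.png'),180,0,250,200,3,'pics/w4c.png')
```

```text
[0.61080045 0.0262746  0.22316404] [-162.76949648   89.83149354  -11.29261225]
```

View pics/w6c.png

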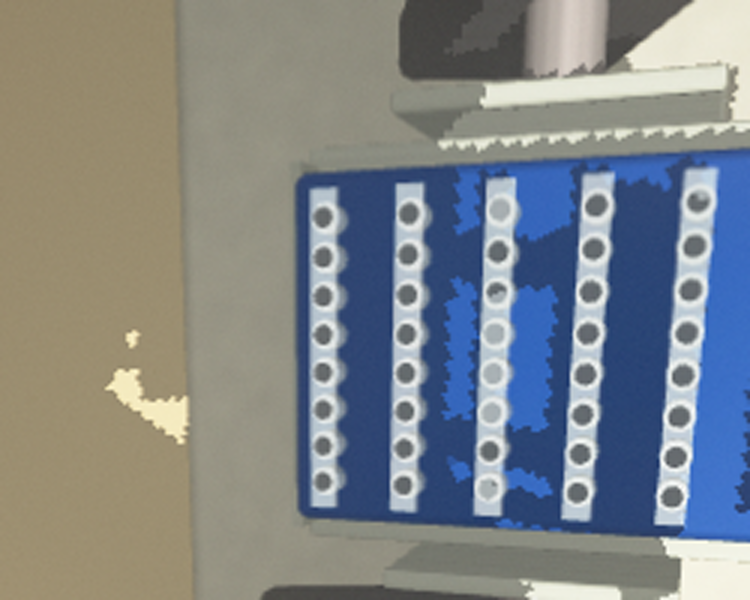

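View pics/w2c.png

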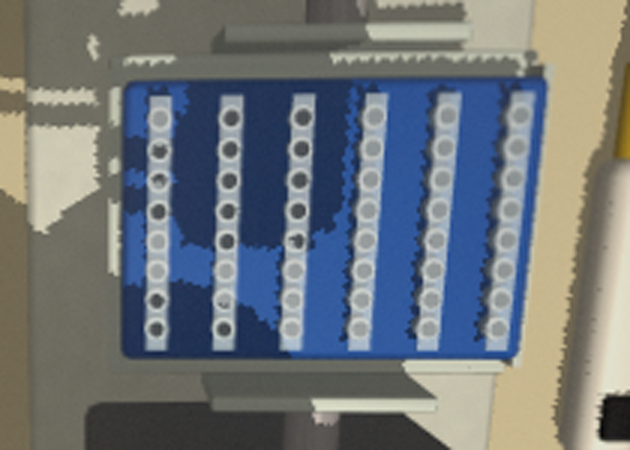

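View pics/w4c.png

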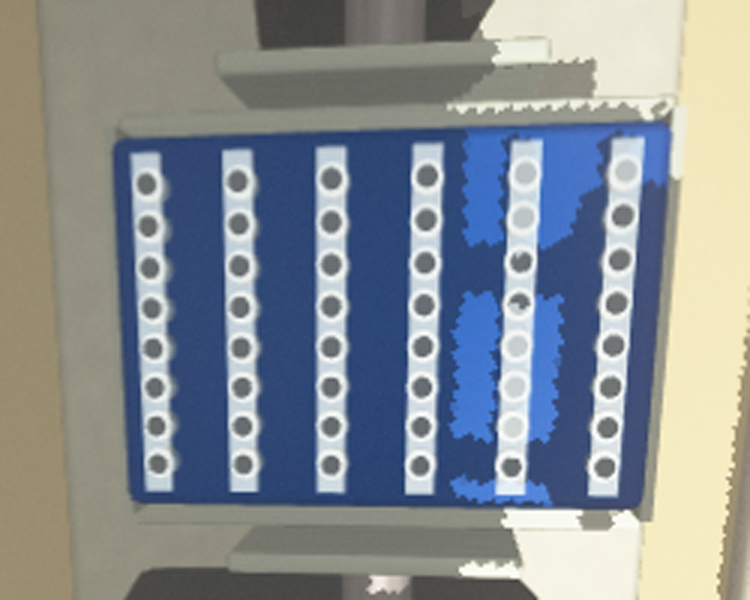

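```bash
cat > rack.py <<'E'
from h import *
import json
from scipy.optimize import least_squares
np.set_printoptions(precision=4,suppress=True)
j=json.load(open('w6.json'));Rt=Ro.from_euler('xyz',j['eef'],degrees=True).as_matrix()
Rc=cv2.Rodrigues(np.array(j['rvec']))[0];tc=np.array(j['tvec'])
K=camera_model('wrist')['intrinsics'];dc=camera_model('wrist')['dist_coeffs']
Rct=Rc@Rt; tct=Rc@np.array(j['tcp'])+tc   # cam = Rct*tool + tct
def cam(tcp,eef):
    R=Ro.from_euler('xyz',eef,degrees=True).as_matrix();A=Rct@R.T
    return dict(rvec=cv2.Rodrigues(A)[0].ravel(),tvec=tct-A@np.array(tcp),intrinsics=K,dist_coeffs=dc)
V=[(cam([.6381,.0392,.3004],[-135.1,89.9,16.2]),260,60,[((159,119),(156,329)),((231,118),(223,329)),((303,117),(291,329)),((375,117),(360,329)),((447,117),(429,329)),((520,116),(497,329))]),
(cam([.5882,-.0061,.2231],[-146.5,89.8,5.0]),180,0,[((147,184),(158,464)),((238,181),(243,464)),((332,179),(331,464)),((427,177),(421,465)),((526,173),(512,467)),((625,171),(605,467))]),
(cam(j['tcp'],j['eef']),180,0,[((323,217),(322,482)),((409,214),(403,486)),((500,210),(488,489)),((596,206),(577,492)),((698,202),(672,497))])]
def solve(V,prior=1):
    def res(v):
        yaw=np.radians(-28.3)+v[2];ex=np.array([np.cos(yaw),np.sin(yaw),0]);ey=np.array([-ex[1],ex[0],0]);ez=np.array([0,0,1.])
        S=np.array([.6428+v[0],-.0635+v[1],.095]);out=[]
        for k,(m,x0,y0,pts) in enumerate(V):
            a=v[6+k];Y=np.cos(a)*ey-np.sin(a)*ez;Z=np.cos(a)*ez+np.sin(a)*ey
            X=[];U=[]
            for i,(t,b) in enumerate(pts):
                for sgn,p in ((1,t),(-1,b)):
                    X.append(S+ex*(sgn*3.5*v[5])+Y*(2.5-i)*v[4]+Z*v[3]);U.append(o(p,3,x0,y0))
            out+=list((proj(m,X)-np.array(U)).ravel())
        return np.array(out+[(v[5]-.009)/.0002*prior])
    L=least_squares(res,np.r_[0,0,0,.05,.018,.009,np.full(len(V),.1)],x_scale=np.r_[.01,.01,.01,.01,.001,.001,np.full(len(V),.1)])
    return L.x,np.sqrt(np.mean(L.fun**2)),L
if __name__=='__main__':
    for pr in (1,0,5):
        x,e,L=solve(V,pr);print(x,e)
    print('d64',x[8]-x[7],'d42',x[7]-x[6])
E
python3 rack.py
```

```text
[-0.0002  0.0014  0.0062  0.0234  0.0201  0.0087  0.134   0.1453  0.2762] 0.8072499617600207
[-0.0001  0.0012  0.0065  0.0276  0.0198  0.0085  0.1605  0.1416  0.2732] 0.7699445404963133
[-0.0003  0.0016  0.0054  0.0159  0.0208  0.0089  0.0611  0.1673  0.3011] 0.8860223359738367
d64 0.13385242904429748 d42 0.10618942646697474
```

```bash
cat > rack2.py <<'E'
from rack import *
def solve2(V,tie,qp=.009,psz=.0015,prt=.005,flip=1,zs=.001):
    n=len(V)
    def res(v):
        yaw=np.radians(-28.3)+v[2];ex=np.array([np.cos(yaw),np.sin(yaw),0]);ey=np.array([-ex[1],ex[0],0]);ez=np.array([0,0,1.])
        S=np.array([.6428+v[0],-.0635+v[1],.095]);out=[]
        for k,(m,x0,y0,pts) in enumerate(V):
            a=v[6+k];Y=np.cos(a)*ey-np.sin(a)*ez;Z=np.cos(a)*ez+np.sin(a)*ey
            d=v[6+n+6*k:12+n+6*k]
            A=cv2.Rodrigues(np.array(m['rvec']))[0];R2=cv2.Rodrigues(d[3:])[0]@A
            mm=dict(m);mm['rvec']=cv2.Rodrigues(R2)[0].ravel();c=-A.T@m['tvec']+d[:3];mm['tvec']=-R2@c
            X=[];U=[]
            for i,(t,b) in enumerate(pts):
                for sgn,p in ((1,t),(-1,b)):
                    X.append(S+ex*(sgn*3.5*v[5])+Y*(2.5-i)*v[4]+Z*v[3]);U.append(o(p,3,x0,y0))
            out+=list((proj(mm,X)-np.array(U)).ravel()/.3)+list(d[:3]/psz)+list(d[3:]/prt)
        out+=[(v[5]-qp)/.0001,v[2]/.01,v[0]/.002,v[1]/.002]
        if tie: out+=[(v[8]-v[7]-.2198)/.003,(v[7]-v[6]-.085)/.006]
        return np.array(out)
    L=least_squares(res,np.r_[0,0,0,.05,.018,.009,np.full(n,.1),np.zeros(6*n)])
    C=np.linalg.pinv(L.jac.T@L.jac)
    return L.x,np.sqrt(np.diag(C)),L
if __name__=='__main__':
    for tie in (0,1):
        for qp in (.009,):
            x,sd,L=solve2(V,tie,qp);print(tie,x[:9],sd[6:9],2*L.cost)
    print(x[9:].reshape(3,6))
E
python3 rack2.py
```

```text
0 [-0.0002  0.0011  0.0031  0.0135  0.021   0.009   0.0526  0.1339  0.3473] [0.0124 0.01   0.0125] 14.837731117016169
1 [-0.0002  0.0011  0.0031  0.0134  0.021   0.009   0.0489  0.1331  0.3526] [0.0076 0.0068 0.007 ] 15.124562692623618
[[ 0.0004 -0.0002  0.     -0.0016 -0.0001  0.0016]
 [-0.0009 -0.0003  0.     -0.0004 -0.0011 -0.0023]
 [ 0.0006 -0.0001 -0.     -0.0026 -0.0002  0.0001]]
```

Three independent estimates agree with a tilt near 0.35: the rack fit gives 0.347 ± 0.013, 0.353 with the winding tied in, and the dial plus turn count gives about 0.349. Now I'll let the crank rise while held, then release.

Call:
{"method": "step_arm", "body": {
  "steps": [
    [[-0.1,0,0],0],
    [[-0.1,0,0],0],
    [[-0.1,0,0],0],
    [[-0.1,0,0],0],
    [[-0.1,0,0],0],
    [[-0.1,0,0],0],
    [[-0.1,0,0],0],
    [[0,0,0],0],
    [[0,0,0],0],
    [[0,0,0],0]
  ]
}}

```text
time_s: 19.18
tcp_pos: [0.6101, 0.0268, 0.2356]
eef_rot: [-161.3, 90.0, -9.8]
contact_force: [4.7, 0.4, 3.0]
gripper_width: 0.0174
```

```bash
python3 g.py
```

```text
19.1833 [0.6101 0.0268 0.2356] F [4.6598 0.443  3.0262] w 0.017449292489498693 r 0.033631587723056175 ang 1.3010914317170308
```

Call:
{"method": "step_arm", "body": {
  "steps": [
    [[0,0,0],0],
    [[0,0,0],0],
    [[0,0,0],0],
    [[0,0,0],0],
    [[0,0,0],0],
    [[0,0,0],0],
    [[0,0,0],0],
    [[0,0,0],0],
    [[0,0,0],0],
    [[0,0,0],0]
  ],
  "fingers": 0.3
}}

```text
time_s: 20.02
tcp_pos: [0.6097, 0.0268, 0.2356]
eef_rot: [-28.8, 90.0, 122.7]
contact_force: [-0.2, -0.1, 0.1]
gripper_width: 0.0612
```

```bash
python3 g.py
python3 - <<'E'
from h import *
print(units([.7544,-.1244,.245]))
E
```

```text
20.0167 [0.6097 0.0268 0.2356] F [-0.2473 -0.0626  0.126 ] w 0.06122390314717116 r 0.0332410606320122 ang 1.3971032915929762
[-0.47117529  3.18686589 -9.96633075]
```

Released. I'll rise, then go back to the dial viewing place at a safe height.

Call:
{"method": "step_arm", "body": {
  "steps": [
    [[-0.7,0,0],0],
    [[-0.8,0,0],0],
    [[-0.8,0,0],0],
    [[-0.7,0,0],0],
    [[0,0.3,-0.9],0],
    [[0,0.3,-0.9],0],
    [[0,0.3,-0.9],0],
    [[0,0.3,-0.9],0],
    [[0,0.3,-0.9],0],
    [[0.5,0.3,-0.9],0],
    [[0.5,0.3,-0.9],0],
    [[0.5,0.3,-0.9],0],
    [[0.5,0.3,-0.9],0],
    [[0.5,0.3,-0.9],0],
    [[0,0.2,-0.9],0],
    [[0,0,0],0],
    [[0,0,0],0],
    [[0,0,0],0]
  ]
}}

```text
time_s: 21.52
tcp_pos: [0.753, -0.1238, 0.2455]
eef_rot: [15.6, 90.0, 167.0]
contact_force: [-1.1, -0.0, -1.0]
gripper_width: 0.0614
```

Run:
```python
from h import *
import pickle
s=get_state();print(s['time_s'],s['tcp_pos'],s['contact_force']);pickle.dump(camera_model('wrist'),open('w7.pkl','wb'))
im=capture('wrist');cv2.imwrite('pics/w7.png',im);crop(im,180,200,190,90,4,'pics/w7c.png')
b=capture('side');cv2.imwrite('pics/s7.png',b);crop(b,200,160,160,120,5,'pics/s7c.png')
```

```text
21.5167 [ 0.75298276 -0.12383728  0.24545905] [-1.09383674 -0.04296268 -0.96945148]
```

View pics/w7c.png

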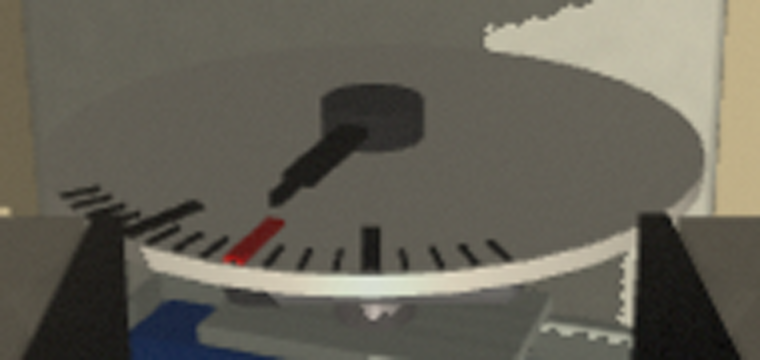

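View pics/s7c.png

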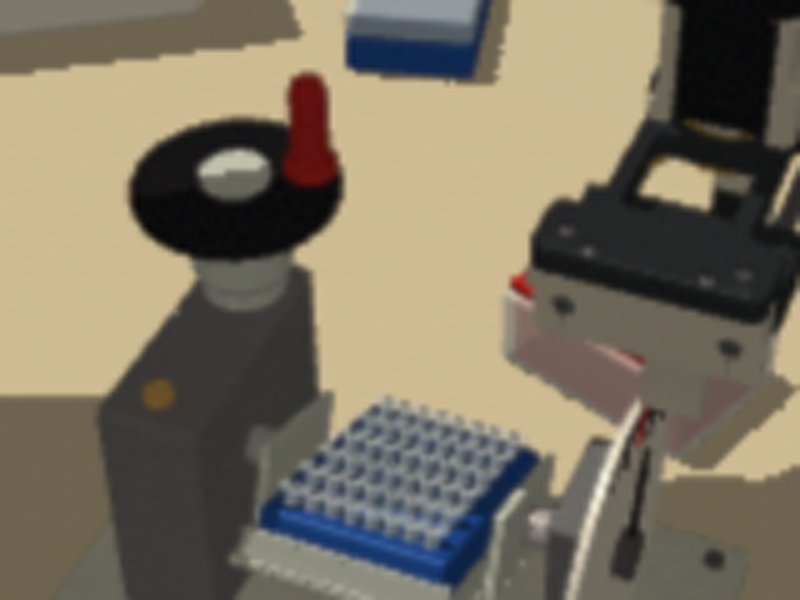

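The wrist crop shows the pointer running from (350,140) to tip (277,203), in line with the red mark (280,222)–(235,262). In the side view the wheel is back at its starting height of (237,188). Fitting the dial for a number.

Run:
```python
from dial import *
import pickle
np.set_printoptions(precision=4,suppress=True)
m=pickle.load(open('w7.pkl','rb'))
print(fit(m,[(0,(371,227),(371,274)),(20,(279,222),(232,262))],[(344,143),(312,172),(277,202)],180,200,4))
```

```text
(array([-0.0066,  0.001 ,  0.0025, -0.0084,  0.0007,  0.3502, -0.0043,
        0.0168,  0.0336,  0.0497]), np.float64(0.9850293898904314))
```

Run:
```python
from plant import *
s=get_state();print(s['time_s'],s['contact_force'],s['qd'])
print(close_job())
```

```text
21.6167 [ 0.35856714  0.41006877 -0.69493216] [ 0.08305322 -0.4203113   0.03024102  0.11917397 -0.01761269  0.03962829]
the job is handed in; nothing more can be done
None
```

The rack is tipped one division, the pointer is on the red mark, and the job is handed in at 21.6 s of the 72 s allowed.

**What I did:**
- I read the pointer before starting, at about 0.043 rad, then gripped the crank handle.
- I pressed down onto the lugs with about 10 N while turning, and the dogs dropped in within about a third of a turn. I then pressed down to the bottom of the travel, about 12 mm.
- I wound the worm clockwise for about 3.9 turns. Readings between moves showed 8–12 N downward and about 4 N sideways.
- I let the crank rise while holding it, released it, and moved clear.

**Last checks:**
- **Pointer:** the dial fit from the wrist camera gives 0.350 rad, against a target of 0.349. Before release, the rack fit gave 0.347 ± 0.013.
- **Crank:** the tool was back at the gripping height (0.2356 m) before release. The side picture shows the wheel at its starting height.
- **Contact:** force on the tool was close to zero at the end.
- **Tip box, beaker and pipette:** they were not touched, as far as the pictures show. I did not measure their positions afterwards.

**Where checks disagreed:** a rough reading of the pointer in the side view suggested a lower tilt, about 0.26–0.30 rad. My first, simpler rack fit gave 0.27–0.30. Both were coarse, and the final close-up of the dial did not bear them out.

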